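# Shim the rocking balance

## Task

The weighing balance rocks because its front-left foot hangs clear of the bench. With the fingertips push the wooden wedge along the bench, thin end first, under that foot until the foot rests firmly on it, then press down with a fingertip on the bare front-left corner of the housing to check that it no longer rocks, and move clear. Do not pick up or tip anything, do not shove the balance along or jack it out of level, keep off the weighing pan and its weight, and leave the other things where they stand.

Things in the scene. Friction and masses are not known exactly. Their poses are not given: they have to be found in the camera images.
- balance: white balance, about 4 kg, loose; housing 180 (x) by 150 (y) mm, underside 17 mm, flat top 62 mm above the bench. Origin on the bench under its centre; x to its back (keys at -x), y to its left. Feet 22 mm across at (+-75, +-60) mm; the one at (-75,+60) is worn short. Some 3 to 4 N on the corner over it rocks the balance; a level push of 10 N or more there can slide it
- foot_tip (a point): lowest point of the worn foot at the balance's front-left corner (-75,+60 mm); its height is the gap over the bench, 4.5 to 7.5 mm at the start; the foot is 22 mm across with a domed tip and lies 15 mm inside the housing's left and front faces
- corner_top (a point): the place to press: flat bare top of the housing over the worn foot, 18 mm in from both sides, 62 mm above the bench; press with about 6 to 15 N for half a second
- pan: round steel weighing pan, 108 mm across, top 71 mm above the bench, on the balance 20 mm behind its centre; must not be touched. Origin: on the housing's top under the pan's centre
- shim: wooden wedge, 40 g, on the bench left of the balance: 80 mm (x) by 32 mm (y). Origin: centre of its underside; +x to the thin end (2 mm, at +40), thick end an upright face 15 mm high at -40 mm. Top flat for the last 6 mm, else sloping 1 in 5.7. Slides at under 1 N until it meets the foot; then resistance climbs some N per mm, and 3 to 6 N sets it firm
- shim_heel (a point): middle of the wedge's upright thick end face, half-way up (7.5 mm above the bench); push here towards the foot
- weight_on_pan: brass calibration weight 24 mm across, 34 mm high, standing on the pan; origin in its underside
- weight_mid: brass calibration weight 19 mm across, 27 mm high, on the bench in front of the balance; origin in its underside
- weight_small: brass calibration weight 14 mm across, 21 mm high, beside the last one; origin in its underside
- tweezers: black tweezers 126 mm long, lying on the bench to the right; origin in the middle of the underside
- dish: clear covered dish 62 mm across, 15 mm high, on the bench behind the wedge; origin in its underside
- vial: vial with blue cap, 23 mm across, 62 mm high, behind the dish; origin in its underside
There are look-alikes about, which are no part of the job. Leave any pink look-alike of the weight_on_pan alone.

How it is judged (in metres and radians):
On the way, in this order (a step that is already met when the one before it is completed fails the run):
1. the wedge lies under the worn foot and carries it, with the balance level (contact force between shim and balance above 0.5 N and x of foot_tip in the frame of shim below 0.036 m and y of foot_tip in the frame of shim between -0.015 and 0.015 m and angle between balance's own z axis and vertical below 0.012 rad), for 0.2 s.
2. the corner over the worn foot is pressed with a fingertip with at least 5 N and the balance does not rock (contact force between the fingers and balance above 5 N and horizontal distance between the grasp point and corner_top below 0.045 m and angle between balance's own z axis and vertical below 0.012 rad and contact force between the fingers and shim below 0.2 N), for 0.2 s.
At the end, for the whole second after the job is handed in: The wedge is under the worn foot (foot tip within 15 mm of the wedge's middle line) and carries part of the weight (over 0.3 N), the balance is level within 0.012 rad and at rest, the weight still stands on its pan (contact force between shim and balance above 0.3 N and x of foot_tip in the frame of shim below 0.036 m and y of foot_tip in the frame of shim between -0.015 and 0.015 m and angle between balance's own z axis and vertical below 0.012 rad and linear speed of each of balance, shim below 0.01 m/s and z of weight_on_pan in the frame of pan above 0.005 m and angle between weight_on_pan's own z axis and vertical below 0.1 rad); the robot touches nothing.
It fails at once if the wedge is lifted or tipped (height (world z) of shim above 0.01 m or angle between shim's own z axis and vertical above 0.2 rad).
It fails at once if the balance is lifted or shoved more than 12 mm along the bench (height (world z) of balance above 0.01 m or distance of balance from where it was at the start of the episode above 0.012 m).
It fails at once if the balance is pressed with more than 30 N (contact force between the arm and balance above 30 N).
It fails at once if the weighing pan or the weight on it is touched, or that weight upset (contact force between the arm and pan above 0.3 N or contact force between the arm and weight_on_pan above 0.3 N or angle between weight_on_pan's own z axis and vertical above 0.3 rad).
It fails at once if another thing on the bench is disturbed (moved more than 15 mm) (distance of any of weight_mid, weight_small, tweezers, dish, vial from where it was at the start of the episode above 0.015 m).
It also fails if it takes over 48 s, if anything falls off the work surface, if the arm or the gripper's body presses on something with over 40 N, if the wrist force passes 120 N, or if a joint passes its speed limit or range.

## Robot

A 6-joint arm with a two-finger parallel gripper is mounted at the origin on a cart in front of the work surface, level with it; the furniture and walls round the work are solid. World frame = base frame: x ahead of the robot, y to its left, z up, the work surface at z = 0. Lengths are in mm, angles in rad, forces in N, time in s.
With the tool pointing down it reaches from about 275 to 1000 mm from the base axis. Payload 8.4 kg.
Tool frame: the origin (TCP) lies on the mounting face of the last link; the fingertips stand 173 mm ahead of it and the grasp point (between the pads) lies 155 mm ahead of it; z points along the fingers, y is the line along which they close (so a half turn about z gives the same grasp; the last joint's range is limited). The gripper opens to 85 mm and grips with 20 to 120 N. Pads are 22 mm wide; open, the fingers measure 114 mm over their backs; the gripper's body (76 mm by 85 mm) begins 54 mm behind the grasp point. The pads swing forward as they close: fully open they stand 13 mm farther back than shut.
Start: joints at [1.187, 0.353, 1.633, -0, 1.155, -0.002], TCP at [232.869, 580.001, 404.681] pointing down, gripper open.
Joint ranges: [-2.63, 2.63], [-0.92, 2.1], [0.06, 2.66], [-1.3, 4.44], [0, 2.69], [-3.02, 3.02]. Speed limits (rad/s): [2.22, 2.22, 2.79, 3.14, 3.14, 3.14].

## Interface

Orientations are given as [roll, pitch, yaw] about the fixed x, y, z axes, in that order (R = Rz(yaw) Ry(pitch) Rx(roll)).
In Python, from rig import r gives the robot as it stands.
- The arm moves only by the tool apply_moves, never from a script. Its argument "deltas" is a list of rows, each an object with "claw": the gripper command: -1 is fully open, 1 is shut, values between are in proportion; "delta_pos": the shift along the tool's x, y, z in cm, a list of three; "yaw": the turn about the tool's z in rad. In form: [{"claw": claw, "delta_pos": [tx, ty, tz], "yaw": yaw}, ...]. A call has 1 to 8 rows; each row shifts and turns the commanded pose from where the row before left it, along the tool's axes as they then stand; what a row does not reach is not made up. A row lasts 1/8 s, in which the tool goes at most 62.5 mm and 10.7 degrees, less where a joint would pass 70% of its speed; a pose out of reach is approached as far as the arm can. A call with a gripper value outside its range is refused whole. The fingers move at their own pace and stop on an object; "grip_force" is the grip in N (left out, the last holds). Time passes only in rows, so rows that do not move let the fingers close. It gives the time, the measured TCP pose, the force, the opening and the grip force at its end, in the units of the state.
- r.sense(): the state, without advancing time (a new reading comes with each control period).
- r.grab_frame(name): name is "scene" or "top" or "wrist"; returns a dict with "img" (400x640x3 uint8, blue, green, red), "z_map" (400x640 float32, mm along the optical axis (not along the pixel's ray), 0 where there is no reading), "fx", "fy", "cx", "cy" (pixels), "dist" ([k1, k2, p1, p2, k3] as OpenCV has them; the pictures are not rectified), "eye" and "rotation" of the camera in the world; the wrist camera has in their place "T_tool_cam" (4x4, takes a point from camera to tool coordinates, whose origin is the TCP and whose axes are the flange's). Camera axes: x right, y up, looking along -z (the intrinsics and any distortion apply to the point x, -y, -z); pixel columns grow to the right and rows downward; lengths in mm; the calibration is good to about 2 mm. A picture is of the moment at which its call begins: read the wrist's pose just before it.
- r.sign_off(): hands the job in; it is judged then, once.
The state is a dict: "clock": time; "qpos": joint angles; "qvel": joint speeds; "joint_efforts": joint torques, N m; "eef_pos": TCP position; "tcp_rot": TCP orientation; "contact_force": force on the tool from outside, world axes, zero at the start; "wrist_torque": the same for the moment, N m; "opening": opening from 0.0 (shut) to 1.0 (fully open); "grasp_force": force on a finger pad.
Only numpy, scipy, OpenCV 4.12 (cv2) and the standard library are available. Lean on these libraries where they do the work, as an engineer would, in place of code of your own. Each camera call takes 0.05 s, during which the arm holds its last target. There are 200 camera calls.

## Working session

There is one attempt and no reset: what is moved stays moved. The work goes in short steps, Python scripts to look and compute and a tool call to move; the robot and the scene stay as the last step left them, time stands still between calls to the robot, and variables do not carry over. Pictures are saved under pics/ and viewed, at most 10 in all, crops included, and the job is handed in when it is done.

Besides the shell and the picture viewer there is one more tool, called after "Emit:" by a JSON object that holds its "op" and its "data". apply_moves: Moves the arm, as the interface text tells. Its arguments: {"type":"object","properties":{"deltas":{"type":"array"},"grip_force":{"type":"number"}},"required":["deltas"]}

```bash
ls; mkdir -p pics; cat > h.py <<'E'
import numpy as np, cv2
from rig import r
def save(n,f): cv2.imwrite(n,f["img"])
def cloud(f,T=None):
    K=np.array([[f["fx"],0,f["cx"]],[0,f["fy"],f["cy"]],[0,0,1.]])
    v,u=np.mgrid[0:400,0:640]
    p=cv2.undistortPoints(np.stack([u,v],-1).reshape(-1,1,2).astype(np.float64),K,np.array(f["dist"],float)).reshape(400,640,2)
    z=f["z_map"].astype(float)
    P=np.stack([p[...,0]*z,-p[...,1]*z,-z],-1)
    if T is None: W=P@np.array(f["rotation"]).T+np.array(f["eye"])
    else: W=P@T[:3,:3].T+T[:3,3]
    W[z<=0]=np.nan
    return W
E
python3 - <<'E'
from h import *
s=r.sense(); print(s)
for n in ["scene","top"]:
    f=r.grab_frame(n); save(f"pics/{n}0.png",f); np.save(f"{n}0.npy",cloud(f)); print(n,f["eye"],np.array(f["rotation"]).round(2).tolist(),np.shape(f["rotation"]))
E
```

```text
pics
{'clock': 0.0, 'qpos': array([ 1.18659883e+00,  3.53665653e-01,  1.63414037e+00, -2.71440510e-05,
        1.15517522e+00, -2.40105528e-03]), 'qvel': array([ 0.00092677,  0.0011627 , -0.00241952, -0.0007555 ,  0.00055069,
       -0.00159332]), 'joint_efforts': array([-2.08266676e-03, -6.05212355e+01, -3.42084074e+01, -2.35226953e-04,
        9.09407157e-03,  1.62867019e-05]), 'eef_pos': array([232.7852496 , 579.7813257 , 403.94790262]), 'tcp_rot': array([-3.14020400e+00,  2.14837623e-05,  2.75980720e+00]), 'contact_force': array([0.09043217, 0.79155932, 1.01202874]), 'wrist_torque': array([ 0.00691507, -0.04932921,  0.01055743]), 'grasp_force': 0.0, 'opening': 0.9983111704413303}Traceback (most recent call last):
  File "<stdin>", line 4, in <module>
  File "h.py", line 10, in cloud
    if T is None: W=P@np.array(f["rotation"]).T+np.array(f["eye"])
                    ~~~~~~~~~~~~~~~~~~~~~~~~~~~^~~~~~~~~~~~~~~~~~~
ValueError: operands could not be broadcast together with shapes (400,640) (3,)
```

```bash
sed -i 's/@np.array(f\["rotation"\]).T/@Rot.from_euler("xyz",f["rotation"]).as_matrix().T/; 1a from scipy.spatial.transform import Rotation as Rot' h.py
python3 - <<'E'
from h import *
for n in ["scene","top"]:
    f=r.grab_frame(n); save(f"pics/{n}0.png",f); W=cloud(f); np.save(f"{n}0.npy",W); print(n,f["eye"],f["rotation"],f["fx"], np.nanmedian(W.reshape(-1,3),0), W[200,320],W[350,320])
E
```

```text
scene [238.01070554 767.35103776 492.91759218] [ 1.05230522  0.00843601 -2.66148911] 388.1078026545652 [469.66609421 592.46863967 289.20920882] [586.86702344 108.62683157  71.08944981] [ 474.40936175  327.54373825 -117.410413  ]
top [ 390.69209777  116.89227723 1267.89914139] [ 0.1579445   0.00477053 -1.57533284] 465.63541213566066 [576.51941822 117.78435701  -1.10962351] [568.65244333 116.36416021  68.34392434] [ 102.31440292  118.96218833 -469.75514368]
```

View pics/top0.png

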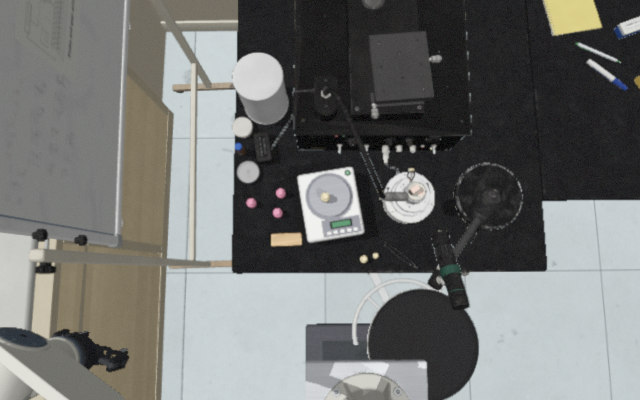

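View pics/scene0.png

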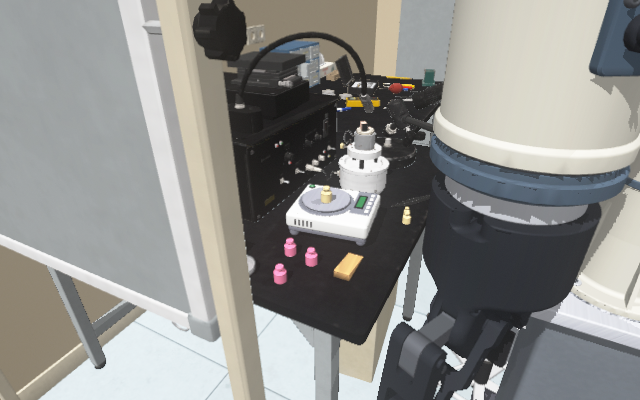

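The top view shows the balance at (332,205) with keys facing the robot. The tan wedge is at (286,240), the brass weights at (363,259) and (375,256), the dish at (248,172), and the vial at (238,148). The look-alikes are three pink weights at (280,193), (251,203) and (277,213). The real weight is the brass one on the pan at (325,198). The scene view shows the wedge at (349,266), just left of the front-left corner.

```bash
python3 - <<'E'
from h import *
W=np.load("top0.npy"); im=cv2.imread("pics/top0.png"); hsv=cv2.cvtColor(im,cv2.COLOR_BGR2HSV)
def reg(m,n):
    P=W[m]; P=P[~np.isnan(P[:,0])]
    rc=cv2.minAreaRect(P[:,:2].astype(np.float32)); print(n,len(P),"med",np.median(P,0).round(1),"rect",rc, cv2.boxPoints(rc).round(0).tolist()); return P
box=np.zeros(im.shape[:2],bool); box[228:252,262:304]=1
m=box&(hsv[...,1]>80)&(hsv[...,2]>120)
P=reg(m,"shim")
for lo in range(0,5):
    pass
ys=np.linspace(P[:,1].min(),P[:,1].max(),7)
for a,b in zip(ys,ys[1:]):
    q=P[(P[:,1]>=a)&(P[:,1]<=b)]; print(a.round(1),np.median(q[:,2]).round(1),np.median(q[:,0]).round(1))
box[:]=0; box[160:250,290:375]=1
m=box&(W[...,2]>52)&(W[...,2]<70)&(hsv[...,2]>60)
m=cv2.morphologyEx(m.astype(np.uint8),cv2.MORPH_OPEN,np.ones((3,3)))>0
reg(m,"housing")
box[:]=0; box[180:225,240:292]=1
reg(box&(hsv[...,1]>90)&(hsv[...,0]>140),"pink")
for n,(u,v) in dict(table=(290,255),w1=(363,259),w2=(375,256),dish=(248,172),wpan=(325,198),edge=(236,230),bar=(215,264)).items(): print(n,W[v,u].round(1))
np.set_printoptions(linewidth=250)
c=im[190:260,225:385]; cv2.imwrite("pics/c1.png",cv2.resize(c,None,fx=5,fy=5,interpolation=cv2.INTER_CUBIC))
E
```

```text
shim 68 med [482.5 204.9   1. ] rect ((472.2431335449219, 209.10723876953125), (35.312713623046875, 82.14491271972656), 2.1837375164031982) [[453.0, 249.0], [456.0, 167.0], [491.0, 169.0], [488.0, 251.0]]
168.4 -0.6 481.1
182.1 0.7 458.6
195.8 1.6 488.2
209.6 5.1 486.7
223.3 9.9 470.2
237.0 5.6 478.1
housing 2567 med [527.6  85.6  61.7] rect ((559.462158203125, 91.1202392578125), (180.54244995117188, 150.3916015625), 9.278865814208984) [[458.0, 151.0], [482.0, 2.0], [661.0, 31.0], [636.0, 180.0]]
pink 28 med [ 5.595e+02  2.229e+02 -2.000e-01] rect ((580.1508178710938, 260.47821044921875), (108.1191635131836, 74.24571990966797), 69.4837646484375) [[526.0, 223.0], [596.0, 197.0], [634.0, 298.0], [564.0, 324.0]]
table [ 4.289e+02  1.983e+02 -4.000e-01]
w1 [416.6   3.7  28.1]
w2 [424.5 -29.1  20.3]
dish [654.7 313.4  18.7]
wpan [567.6 103.8 109.4]
edge [497.1 346.    0.6]
bar [ 413.4  556.  -691.5]
```

View pics/c1.png

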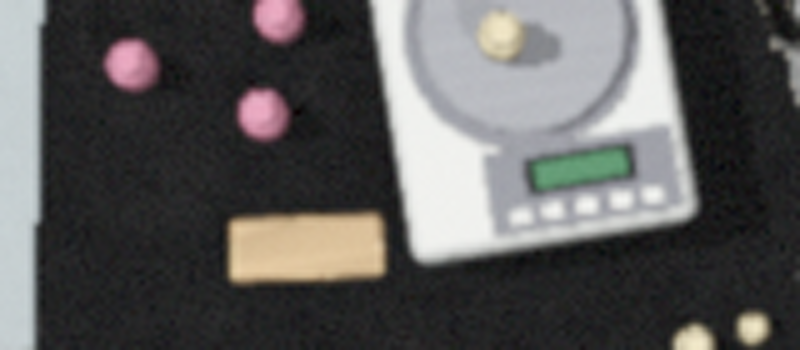

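The enlarged crop confirms it: the tan wedge spans (228–386, 213–283), and the balance's front-left corner is at about (415,262). The weight on the pan is brass, and the pink ones are decoys. Next I check the approach path for obstacles.

```bash
python3 - <<'E'
from h import *
for n in ["scene","top"]:
    W=np.load(n+"0.npy").reshape(-1,3); 
    m=(W[:,0]>150)&(W[:,0]<620)&(W[:,1]>155)&(W[:,1]<700)&(W[:,2]>60)
    P=W[m]; print(n,len(P))
    H,xe,ye=np.histogram2d(P[:,0],P[:,1],bins=[np.arange(150,640,50),np.arange(150,720,50)])
    for i,j in np.argwhere(H>3):
        q=P[(P[:,0]>=xe[i])&(P[:,0]<xe[i]+50)&(P[:,1]>=ye[j])&(P[:,1]<ye[j]+50)]
        print(xe[i],ye[j],len(q),q[:,2].min().round(),q[:,2].max().round())
E
```

```text
scene 130406
150 550 1049 362.0 451.0
150 600 131 420.0 450.0
200 500 713 242.0 310.0
200 550 1580 298.0 454.0
200 600 46468 292.0 488.0
250 550 2365 320.0 487.0
250 600 13121 297.0 487.0
350 550 1747 454.0 485.0
350 600 797 458.0 484.0
400 550 13588 120.0 485.0
400 600 9355 143.0 485.0
450 550 14154 179.0 485.0
500 150 16 60.0 63.0
500 550 12232 179.0 485.0
550 150 61 60.0 63.0
550 550 9986 205.0 485.0
top 21213
150 500 38 296.0 349.0
150 550 15 523.0 533.0
200 350 129 604.0 647.0
200 400 1212 578.0 684.0
200 450 464 573.0 675.0
200 500 1416 246.0 652.0
200 550 305 313.0 616.0
250 450 1132 552.0 669.0
250 500 1702 357.0 653.0
250 550 753 358.0 628.0
250 600 161 241.0 349.0
300 550 129 544.0 599.0
350 550 185 460.0 487.0
400 550 1964 61.0 615.0
400 600 18 494.0 501.0
450 550 3347 177.0 619.0
500 150 18 60.0 68.0
500 550 3396 176.0 620.0
550 150 50 60.0 66.0
550 550 3392 202.0 626.0
```

Emit:
{"op": "apply_moves", "data": {"deltas": [{"claw": 1,"delta_pos": [-2.2,-5.5,1.0],"yaw": 0},{"claw": 1,"delta_pos": [-2.2,-5.5,1.0],"yaw": 0},{"claw": 1,"delta_pos": [-2.2,-5.5,1.0],"yaw": 0.0},{"claw": 1,"delta_pos": [-5.5,-1.2,1.0],"yaw": 0},{"claw": 1,"delta_pos": [-5.5,-1.2,1.0],"yaw": 0},{"claw": 1,"delta_pos": [-5.5,-1.2,1.0],"yaw": 0},{"claw": 1,"delta_pos": [-5.5,-1.2,0],"yaw": 0},{"claw": 1,"delta_pos": [-4.0,-0.8,0],"yaw": 0}], "grip_force": 40}}

```text
clock: 1.15
eef_pos: [454.7, 251.8, 344.4]
tcp_rot: [-3.141, -0.0, 2.759]
contact_force: [1.0, 0.8, -0.6]
opening: -0.0
grasp_force: 0.0
```

Emit:
{"op": "apply_moves", "data": {"deltas": [{"claw": 1,"delta_pos": [0,0,0],"yaw": 0.164},{"claw": 1,"delta_pos": [0,0,0],"yaw": 0.164},{"claw": 1,"delta_pos": [0,0,0],"yaw": 0.164},{"claw": 1,"delta_pos": [0,0,0],"yaw": 0.164},{"claw": 1,"delta_pos": [0,0,0],"yaw": 0.164},{"claw": 1,"delta_pos": [0,0,0],"yaw": 0.164},{"claw": 1,"delta_pos": [0,0,0],"yaw": 0.164},{"claw": 1,"delta_pos": [0,0,0],"yaw": 0}]}}

```text
clock: 2.15
eef_pos: [453.0, 253.4, 344.5]
tcp_rot: [-3.141, 0.0, 1.613]
contact_force: [0.3, -0.8, -0.1]
opening: 0.003
grasp_force: 0.0
```

```bash
cat >> h.py <<'E'
def wrist():
    s=r.sense(); f=r.grab_frame("wrist")
    T=np.eye(4); T[:3,:3]=Rot.from_euler("xyz",s["tcp_rot"]).as_matrix(); T[:3,3]=s["eef_pos"]
    return s,f,cloud(f,T@np.array(f["T_tool_cam"]))
E
python3 - <<'E'
from h import *
s,f,W=wrist(); print(s["clock"],s["eef_pos"],s["tcp_rot"],s["contact_force"],s["opening"],s["qpos"])
save("pics/w1.png",f); np.save("w1.npy",W)
E
```

```text
2.15 [452.98141707 253.39939019 344.5309766 ] [-3.14130882e+00  1.50511319e-04  1.61289185e+00] [ 0.34894037 -0.75733169 -0.07231461] 0.0025404645539416275 [ 5.07146521e-01  2.59534621e-01  1.91622854e+00 -8.79383764e-06
  9.66150685e-01  4.65056019e-01]
```

View pics/w1.png

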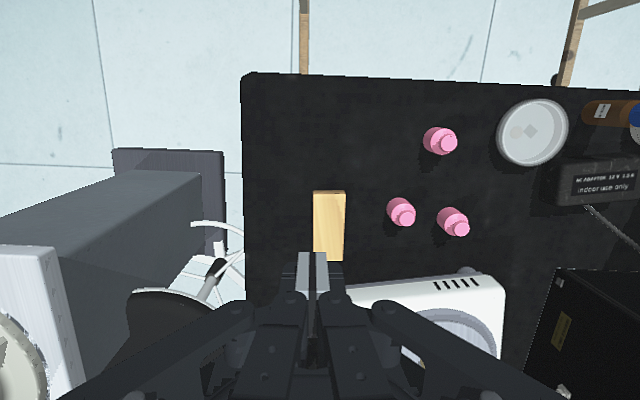

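The wrist view shows the wedge at columns 313–345. Its thick end is at row 191, facing away from the balance, and its thin end is near row 262. The shut fingers are at (312,260), and nothing stands beyond the heel.

```bash
python3 - <<'E'
from h import *
W=np.load("w1.npy"); im=cv2.imread("pics/w1.png"); hsv=cv2.cvtColor(im,cv2.COLOR_BGR2HSV)
b=np.zeros(im.shape[:2],bool); b[180:270,300:360]=1
m=b&(hsv[...,1]>60)&(hsv[...,2]>110)&~np.isnan(W[...,0])&(W[...,2]>-3)
P=W[m]; rc=cv2.minAreaRect(P[:,:2].astype(np.float32)); print(len(P),rc,cv2.boxPoints(rc).round(1).tolist())
for a in np.arange(P[:,1].min(),P[:,1].max(),10):
    q=P[(P[:,1]>=a)&(P[:,1]<a+10)]; print(a.round(1),len(q),np.median(q[:,2]).round(1),np.percentile(q[:,0],[2,98]).round(1),q[:,0].mean().round(1))
t=W[150:300,260:300].reshape(-1,3); print("table",np.nanmedian(t,0))
h=(W[...,2]>55)&(W[...,2]<68)&(np.arange(640)>350)[None,:]&(hsv[...,2]>150)
p=W[h]; print("housing", p[:,0].min(),p[:,1].max(),len(p))
yy=np.c_[[ [a,np.percentile(p[(p[:,0]>a)&(p[:,0]<a+10),1],98)] for a in range(490,620,20)]]; print(yy.round(1).tolist(), np.degrees(np.polyfit(yy[:,0],yy[:,1],1)[0]))
fg=W[255:300,300:328]; fg=fg[fg[...,2]>100]; print("finger z min",None if len(fg)==0 else fg.min(0))
c=W[255:275,300:328]; print(c[...,2][::4,::6].round(0))
E
```

```text
2088 ((471.2220764160156, 218.4599609375), (32.23458480834961, 95.2469253540039), 2.455447196960449) [[453.1000061035156, 265.29998779296875], [457.20001220703125, 170.1999969482422], [489.3999938964844, 171.60000610351562], [485.29998779296875, 266.70001220703125]]
171.2 126 3.3 [472.  488.5] 480.0
181.2 226 5.1 [456.5 488.1] 472.6
191.2 250 6.8 [456.1 487.7] 471.9
201.2 249 8.7 [455.7 486.9] 471.2
211.2 274 10.5 [455.3 486.8] 471.0
221.2 281 12.2 [454.8 486. ] 470.7
231.2 295 13.9 [454.4 485.6] 469.8
241.2 379 15.0 [454.7 485.2] 470.0
251.2 2 12.6 [481.2 483.5] 482.3
261.2 6 177.5 [458.1 459. ] 458.8
table [ 4.19889886e+02  2.30220615e+02 -6.53891247e-02]
housing 494.7295421338893 178.52600236366183 3633
[[490.0, 157.2], [510.0, 160.0], [530.0, 163.4], [550.0, 166.2], [570.0, 169.4], [590.0, 172.5], [610.0, 175.2]] 8.698314535543698
finger z min [446.66200451 260.83467193 178.18144094]
[[180. 179. 180. 180. 179.]
 [183. 184. 182. 183. 184.]
 [187. 187. 188. 187. 186.]
 [191. 190. 192. 192. 191.]
 [195. 195. 194. 193. 195.]]
```

Emit:
{"op": "apply_moves", "data": {"deltas": [{"claw": 1,"delta_pos": [2.0,1.7,2.0],"yaw": 0},{"claw": 1,"delta_pos": [0,0,4.0],"yaw": 0},{"claw": 1,"delta_pos": [0,0,4.0],"yaw": 0},{"claw": 1,"delta_pos": [0,0,3.0],"yaw": 0},{"claw": 1,"delta_pos": [0,0,2.0],"yaw": 0},{"claw": 1,"delta_pos": [0,0,1.0],"yaw": 0},{"claw": 1,"delta_pos": [0,0,0.6],"yaw": 0},{"claw": 1,"delta_pos": [0,0,0],"yaw": 0}]}}

```text
clock: 3.2
eef_pos: [469.3, 274.2, 178.9]
tcp_rot: [3.141, -0.0, 1.613]
contact_force: [0.0, -0.4, 0.2]
opening: -0.004
grasp_force: 0.0
```

Emit:
{"op": "apply_moves", "data": {"deltas": [{"claw": 1,"delta_pos": [-0.7,0,0],"yaw": 0},{"claw": 1,"delta_pos": [-0.5,0,0],"yaw": 0},{"claw": 1,"delta_pos": [-0.5,0,0],"yaw": 0},{"claw": 1,"delta_pos": [-0.7,0,0],"yaw": 0},{"claw": 1,"delta_pos": [-0.7,0,0],"yaw": 0},{"claw": 1,"delta_pos": [-0.7,0,0],"yaw": 0},{"claw": 1,"delta_pos": [-0.7,0,0],"yaw": 0},{"claw": 1,"delta_pos": [-0.5,0,0],"yaw": 0}]}}

```text
clock: 4.2
eef_pos: [471.3, 223.6, 178.6]
tcp_rot: [-3.141, 0.0, 1.612]
contact_force: [-0.3, 0.0, 0.6]
opening: 0.001
grasp_force: 0.1
```

```bash
python3 - <<'E'
from h import *
s,f,W=wrist(); print(s["clock"],s["eef_pos"],s["contact_force"])
im=f["img"]; cv2.imwrite("pics/w2.png",im); np.save("w2.npy",W)
E
```

```text
4.2 [471.25309606 223.63968199 178.64937432] [-0.32087209  0.00090088  0.59583744]
```

View pics/w2.png

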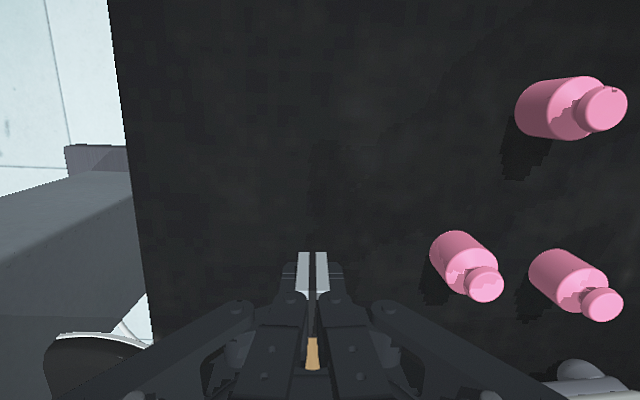

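The wedge (seen at (313,355) through the finger linkage) is travelling ahead of the fingers. I'll continue in small steps and watch the +y reaction.

Emit:
{"op": "apply_moves", "data": {"deltas": [{"claw": 1,"delta_pos": [-0.4,0,0],"yaw": 0},{"claw": 1,"delta_pos": [-0.4,0,0],"yaw": 0},{"claw": 1,"delta_pos": [-0.2,0,0],"yaw": 0},{"claw": 1,"delta_pos": [0,0,0],"yaw": 0}]}}

```text
clock: 4.75
eef_pos: [471.9, 214.5, 178.8]
tcp_rot: [3.141, -0.001, 1.612]
contact_force: [-0.2, 4.2, -0.1]
opening: 0.0
grasp_force: 2.2
```

Emit:
{"op": "apply_moves", "data": {"deltas": [{"claw": 1,"delta_pos": [-0.2,0,0],"yaw": 0},{"claw": 1,"delta_pos": [-0.1,0,0],"yaw": 0},{"claw": 1,"delta_pos": [0,0,0],"yaw": 0}]}}

```text
clock: 5.12
eef_pos: [472.3, 212.2, 179.0]
tcp_rot: [3.14, -0.002, 1.611]
contact_force: [-1.3, 10.3, -0.6]
opening: -0.004
grasp_force: 5.3
```

```bash
cat >> h.py <<'E'
def topcheck(name):
    f=r.grab_frame("top"); save(name,f); W=cloud(f); hsv=cv2.cvtColor(f["img"],cv2.COLOR_BGR2HSV)
    W0=np.load("top0.npy")
    b=np.zeros((400,640),bool); b[160:250,300:375]=1
    for n,V in (("before",W0),("now",W)):
        m=b&(V[...,2]>52)&(V[...,2]<69)&(hsv[...,2]>60)
        m=cv2.morphologyEx(m.astype(np.uint8),cv2.MORPH_OPEN,np.ones((3,3)))>0
        P=V[m]; c,*_=np.linalg.lstsq(np.c_[P[:,:2]-[559,91],np.ones(len(P))],P[:,2],rcond=None)
        print(n,cv2.minAreaRect(P[:,:2].astype(np.float32)),"plane slopes",c.round(4))
E
python3 - <<'E'
from h import *
topcheck("pics/t2.png")
a=cv2.cvtColor(cv2.imread("pics/top0.png"),6).astype(np.float32)[160:232,318:378]; b=cv2.cvtColor(cv2.imread("pics/t2.png"),6).astype(np.float32)[160:232,318:378]
print(cv2.phaseCorrelate(a,b))
print(r.sense()["contact_force"])
c=cv2.imread("pics/t2.png")[150:270,230:390]; cv2.imwrite("pics/c2.png",cv2.resize(c,None,fx=5,fy=5,interpolation=cv2.INTER_CUBIC))
E
```

```text
before ((559.4788208007812, 90.80657196044922), (180.47177124023438, 149.77593994140625), 9.21474552154541) plane slopes [ 8.00000e-04 -6.40000e-03  6.15321e+01]
now ((559.4675903320312, 90.41719055175781), (180.0625762939453, 149.71217346191406), 9.449975967407227) plane slopes [-5.00000e-03 -1.80000e-03  6.17931e+01]
((0.1036049598256561, -0.08213588422077578), 1.018881364221926)
[-0.52501825  9.67178113 -0.97090713]
```

View pics/c2.png

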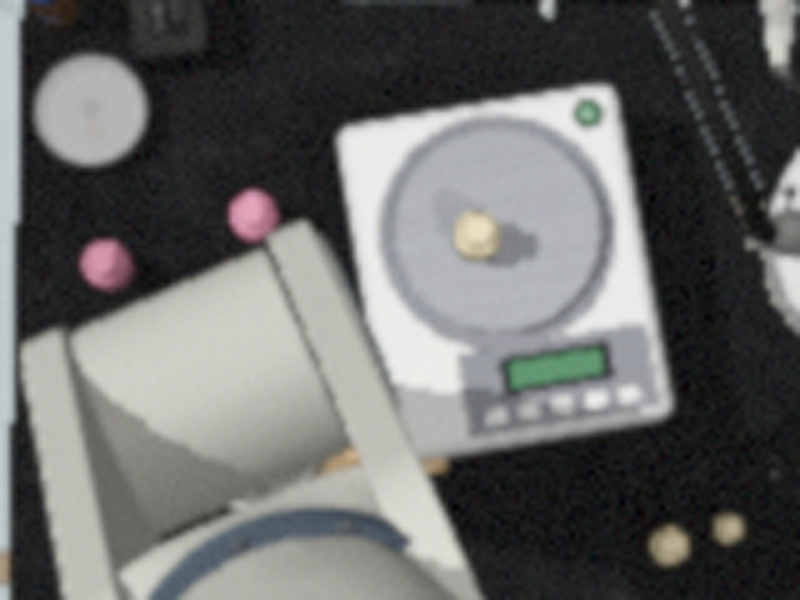

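The crop shows the wedge's front edge at (325–448, 467), running under the balance corner. The balance has not moved and is level, and the wedge is set firm at about 10 N. I'll back off, lift and move over the corner.

Emit:
{"op": "apply_moves", "data": {"deltas": [{"claw": 1,"delta_pos": [0.4,0,0],"yaw": 0},{"claw": 1,"delta_pos": [1.6,0,0],"yaw": 0},{"claw": 1,"delta_pos": [0,0,-4.5],"yaw": 0},{"claw": 1,"delta_pos": [0,0,-5.0],"yaw": 0},{"claw": 1,"delta_pos": [0,0,0],"yaw": 0},{"claw": 1,"delta_pos": [-4.8,0.2,0],"yaw": 0},{"claw": 1,"delta_pos": [-4.8,0.2,0],"yaw": 0},{"claw": 1,"delta_pos": [0,0,0],"yaw": 0}]}}

```text
clock: 6.18
eef_pos: [478.4, 133.4, 272.7]
tcp_rot: [-3.14, 0.001, 1.609]
contact_force: [-0.4, -0.5, -0.3]
opening: -0.002
grasp_force: 0.0
```

Emit:
{"op": "apply_moves", "data": {"deltas": [{"claw": 1,"delta_pos": [0,0,2.0],"yaw": 0},{"claw": 1,"delta_pos": [0,0,1.2],"yaw": 0},{"claw": 1,"delta_pos": [0,0,0],"yaw": 0}]}}

```text
clock: 6.55
eef_pos: [478.4, 135.9, 240.5]
tcp_rot: [-3.139, 0.001, 1.612]
contact_force: [0.1, -0.1, -0.5]
opening: -0.0
grasp_force: 0.0
```

```bash
python3 - <<'E'
from h import *
topcheck("pics/t3.png"); f=r.grab_frame("scene"); im=f["img"]; s=r.sense(); print(s["eef_pos"],s["contact_force"])
cv2.imwrite("pics/s3.png",cv2.resize(im[170:300,260:420],None,fx=4.5,fy=4.5,interpolation=cv2.INTER_CUBIC))
E
```

```text
before ((559.4788208007812, 90.80657196044922), (180.47177124023438, 149.77593994140625), 9.21474552154541) plane slopes [ 8.00000e-04 -6.40000e-03  6.15321e+01]
now ((559.9349365234375, 90.45941925048828), (180.38726806640625, 150.01519775390625), 9.005158424377441) plane slopes [-6.10000e-03  1.10000e-03  6.16332e+01]
[478.89733986 135.94695536 241.5692438 ] [-0.41460225  0.13855208  0.20979772]
```

View pics/s3.png

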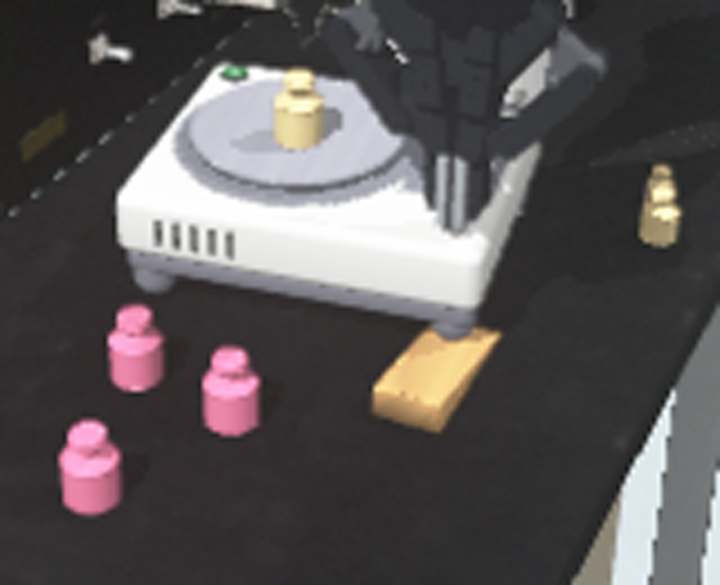

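The foot at (455,325) stands on the wedge, roughly centred across its width. The fingertips at (452,228) are just above the bare corner, clear of the pan. Now I press.

Emit:
{"op": "apply_moves", "data": {"deltas": [{"claw": 1,"delta_pos": [0,0,0.4],"yaw": 0},{"claw": 1,"delta_pos": [0,0,0.2],"yaw": 0},{"claw": 1,"delta_pos": [0,0,0],"yaw": 0}]}}

```text
clock: 7.02
eef_pos: [478.9, 135.4, 235.7]
tcp_rot: [-3.142, 0.0, 1.612]
contact_force: [0.5, 0.5, -0.6]
opening: 0.001
grasp_force: 0.0
```

Emit:
{"op": "apply_moves", "data": {"deltas": [{"claw": 1,"delta_pos": [0,0,0.1],"yaw": 0},{"claw": 1,"delta_pos": [0,0,0],"yaw": 0}]}}

```text
clock: 7.28
eef_pos: [479.0, 135.4, 235.0]
tcp_rot: [3.141, -0.0, 1.612]
contact_force: [-0.5, 0.0, 4.3]
opening: 0.0
grasp_force: 2.2
```

Emit:
{"op": "apply_moves", "data": {"deltas": [{"claw": 1,"delta_pos": [0,0,0.1],"yaw": 0},{"claw": 1,"delta_pos": [0,0,0],"yaw": 0},{"claw": 1,"delta_pos": [0,0,0],"yaw": 0}]}}

```text
clock: 7.65
eef_pos: [479.0, 135.5, 234.8]
tcp_rot: [3.141, -0.0, 1.612]
contact_force: [-5.5, -0.1, 17.3]
opening: 0.004
grasp_force: 8.5
```

Emit:
{"op": "apply_moves", "data": {"deltas": [{"claw": 1,"delta_pos": [0,0,-0.04],"yaw": 0},{"claw": 1,"delta_pos": [0,0,0],"yaw": 0},{"claw": 1,"delta_pos": [0,0,0],"yaw": 0},{"claw": 1,"delta_pos": [0,0,0],"yaw": 0}]}}

```text
clock: 8.15
eef_pos: [479.0, 135.4, 234.9]
tcp_rot: [3.141, -0.0, 1.612]
contact_force: [-3.6, -0.5, 12.5]
opening: 0.002
grasp_force: 6.1
```

Emit:
{"op": "apply_moves", "data": {"deltas": [{"claw": 1,"delta_pos": [0,0,-0.3],"yaw": 0},{"claw": 1,"delta_pos": [0,0,-2.0],"yaw": 0},{"claw": 1,"delta_pos": [0,0,-4.0],"yaw": 0},{"claw": 1,"delta_pos": [0,0,-4.0],"yaw": 0},{"claw": 1,"delta_pos": [5.0,0,0],"yaw": 0},{"claw": 1,"delta_pos": [5.0,0,0],"yaw": 0},{"claw": 1,"delta_pos": [3.0,0,0],"yaw": 0},{"claw": 1,"delta_pos": [0,0,0],"yaw": 0}]}}

```text
clock: 9.15
eef_pos: [473.4, 267.0, 337.0]
tcp_rot: [3.141, -0.0, 1.614]
contact_force: [0.4, -0.3, 0.2]
opening: -0.003
grasp_force: 0.0
```

```bash
python3 - <<'E'
from h import *
topcheck("pics/t4.png"); s,f,W=wrist(); print(s["eef_pos"],s["contact_force"]); np.save("w4.npy",W)
g=r.grab_frame("scene")["img"]
cv2.imwrite("pics/s4.png",np.hstack([cv2.resize(f["img"],(400,250)),cv2.resize(g[170:295,240:440],(400,250))]))
E
```

```text
before ((559.4788208007812, 90.80657196044922), (180.47177124023438, 149.77593994140625), 9.21474552154541) plane slopes [ 8.00000e-04 -6.40000e-03  6.15321e+01]
now ((559.5662231445312, 90.30821228027344), (180.56484985351562, 150.05184936523438), 9.200928688049316) plane slopes [-4.10000e-03 -3.60000e-03  6.16143e+01]
[473.32223468 265.79822765 336.87973719] [-0.55320779 -0.16931789 -0.33165367]
```

View pics/s4.png

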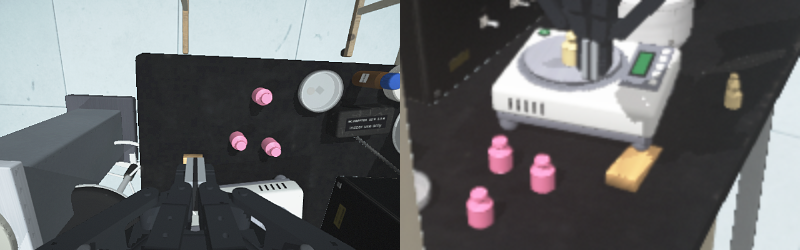

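The wedge stays under the foot, with its heel end visible at (192,158) in the wrist view. The weight is on its pan and everything else is untouched. I'll check the heel position before handing in.

```bash
python3 - <<'E'
from h import *
W=np.load("w4.npy"); s,f,W=wrist(); hsv=cv2.cvtColor(f["img"],cv2.COLOR_BGR2HSV)
m=(hsv[...,1]>60)&(hsv[...,2]>110)&(W[...,2]>3)&(W[...,2]<18)&(abs(W[...,0]-472)<30)&(abs(W[...,1]-190)<40)
P=W[m]; print(len(P), np.percentile(P,[2,50,98],axis=0).round(1), s["contact_force"])
t=P[P[:,2]>13.5]; print("heel y",np.percentile(t[:,1],98), "x range",np.percentile(t[:,0],[3,97]))
E
```

```text
218 [[457.3 190.8   3.7]
 [467.8 202.3  11.9]
 [486.9 203.1  16.3]] [0.64259139 0.40807843 0.15420708]
heel y 202.99183117778787 x range [457.30497611 485.05589602]
```

```bash
python3 -c "
from rig import r
print(r.sign_off())"
```

```text
the job is handed in; nothing more can be done
None
```

I pushed the wedge thin end first under the front-left foot until it was firm (about 10 N, above the expected 3–6 N), pressed the corner at 12–17 N (peak above the advised 15 N) with no sign of rocking, moved clear and handed the job in; the balance did not shift measurably and nothing else was touched, though I could not measure the load on the wedge directly.

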